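# Seat a rack's shelf board in its notches and turn the catch over it

## Task

With the fingertip, push the pale shelf board along the wooden rack's two rails towards the dark notches ahead of it, until you feel it drop into its locating notches and lie fully down; then push the red turn-catch round over the board as far as it goes. Only push: do not lift or tip the board, and leave the pill bottle, the jar and the mug where they stand. Finish clear of everything.

Things in the scene. Friction and masses are not known exactly. Their poses are not given: they have to be found in the camera images.
- rack: Oak rack fixed on the table, 340 mm long (x), 210 wide (y). Origin: centre of its underside; x points along the rails, the way the board is to be pushed; z up. Two rails at y = 55 to 95 mm either side, running tops 45 mm above the table, outer guide lips to 63 mm. Between them is open space 110 mm wide, empty but for a 12 mm high cross-bar at each end. The rails have no end stop.
- seat (a point): Rack point at x = 70 mm, y = 0, level with the notch floors, 35 mm above the table: where the board's origin lies once dropped (play about 3.5 mm either way along x, 2.5 mm along y). Each rail has two dark-floored notches, 10 mm deep and 19 mm long: in its outer half at rack x = 120 mm, in its inner half at 20 mm.
- board: Loose pale board, about 0.4 kg, 140 mm long (x), 185 wide (y), slab 14 mm thick on four feet 12 mm high; axes as the rack's. Origin: centre of the soles' plane, 26 mm below its top. Front feet run on the rails' outer halves, rear feet on the inner ones, so all drop 10 mm at once, only at the seat. Origin 45 mm above the table while sliding, 35 mm dropped. Starts 70 to 130 mm short of the seat.
- board_rear (a point): Middle of the board's rear edge face (14 mm high), at board x = -70 mm, 19 mm above its origin: push here towards the rack's +x. A closed fingertip can stand behind it between the rails. The face spans 57 to 71 mm above the table while sliding, 47 to 61 mm dropped. It slides with a few newtons; once dropped the notch ends stop it and the push force climbs.
- catch (a joint): Angle of the red turn-catch on its upright pivot (rad). At angle q it points along (cos q, -sin q) in the rack's x, y: at 0 along the rail, outside it; at its stop, 1.57, across over the board. It grows clockwise seen from above, starts between -0.5 and 0.1, turns with light friction (0.03 Nm) and stays where left. It cannot pass over a board that has not dropped.
- catch_pivot (a point): Pivot of the catch at the height of its underside, 65 mm above the table, at rack x = 50 mm, y = 118 mm. The red bar is 16 mm wide and 22 mm high (65 to 87 mm above the table), and reaches 82 mm from the pivot; it passes 4 mm above the dropped board's top.
- catch_tip (a point): Point on the red bar's centre line, 75 mm from the pivot, half way up the bar (76 mm above the table).
- pill_bottle: Bystander: white pill bottle with a red label, 44 mm across, 85 mm high, standing beside the rack on its +y side. Origin: centre of its underside.
- jar: Bystander: amber glass jar with a white label and brass lid, 56 mm across, 95 mm high, standing beside the rack on its -y side. Origin: centre of its underside.
- mug: Bystander: blue mug, 80 mm across plus a handle, 90 mm high, standing beyond the rack's +x end. Origin: centre of its underside.
Things that resemble listed ones, but are neither listed nor needed, are in the scene too. Of the things shaped like the board, the wooden one is meant.

How it is judged (in metres and radians):
On the way, in this order (a step that is already met when the one before it is completed fails the run):
1. the board has dropped into its notches, lying flat at the seat (z of board in the frame of rack between 0.031 and 0.0385 m and x of board in the frame of rack between 0.062 and 0.078 m and angle between board's own z axis and vertical below 0.04 rad), for 0.2 s.
2. with the board down, the catch is turned over it to its stop (all of step 1 and value of joint catch above 1.4 rad), for 0.2 s.
At the end, for the whole second after the job is handed in: The board lies flat (within 0.04 rad) in its notches at rest, its origin within 8 mm of the seat along the rails and no more than 3.5 mm above the notch floors; the catch lies over it at 1.4 rad or more; pill bottle, jar and mug are within 20 mm of where they started; the robot is clear (all of step 2 and linear speed of board below 0.01 m/s and distance of each of pill_bottle, jar, mug from where it was at the start of the episode below 0.02 m); the robot touches nothing.
It fails at once if the board was lifted off the rails (more than 13 mm above sliding height) (z of board in the frame of rack above 0.058 m).
It fails at once if the board was tipped by more than 0.25 rad (angle between board's own z axis and vertical above 0.25 rad).
It fails at once if the pill bottle was moved by more than 20 mm or tipped (distance of pill_bottle from where it was at the start of the episode above 0.02 m or angle between pill_bottle's own z axis and vertical above 0.3 rad).
It fails at once if the amber jar was moved by more than 20 mm or tipped (distance of jar from where it was at the start of the episode above 0.02 m or angle between jar's own z axis and vertical above 0.3 rad).
It fails at once if the mug was moved by more than 20 mm or tipped (distance of mug from where it was at the start of the episode above 0.02 m or angle between mug's own z axis and vertical above 0.3 rad).
It also fails if it takes over 54 s, if anything falls off the work surface, if the arm or the gripper's body presses on something with over 40 N, if the wrist force passes 120 N, or if a joint passes its speed limit or range.

## Robot

A 6-joint arm with a two-finger parallel gripper is mounted at the origin on the work surface. World frame = base frame: x ahead of the robot, y to its left, z up, the work surface at z = 0. Lengths are in mm, angles in degrees, forces in N, time in s.
With the tool pointing down it reaches from about 350 to 850 mm from the base axis. Payload 8.1 kg.
Tool frame: the origin (TCP) lies at the very end of the fingers, on their centre line; the grasp point (between the pads) lies r.tcp_to_grasp behind it (r.tcp_to_grasp is the distance from the TCP to the grasp point, in mm); z points along the fingers, y is the line along which they close (so a half turn about z gives the same grasp; the last joint's range is limited). The gripper opens to 85 mm and grips with 20 to 120 N. Pads are 22 mm wide; open, the fingers measure 114 mm over their backs; the gripper's body (76 mm by 85 mm) begins 54 mm behind the grasp point. The pads swing forward as they close: fully open they stand 13 mm farther back than shut.
Start: joints at [71.425, 7.471, 85.268, -0, 87.261, -4.893], TCP at [141.9, 582.984, 231.292] pointing down, gripper open.
Joint ranges: [-169.43, 169.43], [-51.17, 129.36], [1.28, 143.12], [-76.62, 256.62], [0, 156.53], [-152.29, 152.29]. Speed limits (degrees/s): [136.94, 136.94, 159.86, 180, 180, 180].

## Interface

Orientations are given as [roll, pitch, yaw] about the fixed x, y, z axes, in that order (R = Rz(yaw) Ry(pitch) Rx(roll)).
In Python, from bench import r gives the robot as it stands.
- The arm moves only by the shell command python3 -m handwheel 'ROWS' [OPENING] [FORCE]. ROWS is JSON, a list of rows, each a list of 4 numbers: the shift along the tool's x, y, z in m, then the turn about the tool's z in degrees. A call has 1 to 10 rows; each row shifts and turns the commanded pose from where the row before left it, along the tool's axes as they then stand; what a row does not reach is not made up. A row lasts 1/10 s, in which the tool goes at most 50 mm and 8.59 degrees, less where a joint would pass 70% of its speed; a pose out of reach is approached as far as the arm can. A call is refused whole if a number of a shift passes 0.05 or a number of a turn 8.59, either way. A call with a gripper value outside its range is refused whole. OPENING is the finger opening in m, from 0 to 0.0854, set as the call begins (- or left out, the last holds). The fingers move at their own pace and stop on an object; FORCE is the grip in N (left out, the last holds). Time passes only in rows, so rows that do not move let the fingers close. It gives the time, the measured TCP pose, the force, the opening and the grip force at its end, in the units of the state.
- r.sense(): the state, without advancing time (a new reading comes with each control period).
- r.snapshot(name): name is "scene" or "top" or "wrist"; returns the picture (480x640x3 uint8, red, green, blue); there is no depth.
- r.camera_params(name): a dict with "fx", "fy", "cx", "cy" (pixels), "R" (3x3) and "t" (3): a world point X has camera coordinates R X + t; the wrist camera has in their place "mount" (4x4, takes a point from camera to tool coordinates, whose origin is the TCP and whose axes are the flange's). Camera axes: x right, y down, z forward; pixel columns grow to the right and rows downward; lengths in mm; the calibration is good to about 2 mm. A picture is of the moment at which its call begins: read the wrist's pose just before it. camera_params takes no time and is no camera call.
- r.hand_in(): hands the job in; it is judged then, once.
The state is a dict: "time": time; "joint_pos": joint angles; "qd": joint speeds; "joint_efforts": joint torques, N m; "tool_pos": TCP position; "tcp_rot": TCP orientation; "ft_force": force on the tool from outside, world axes, zero at the start; "wrist_torque": the same for the moment, N m; "finger_gap": finger opening in mm; "grip_force": force on a finger pad.
Only numpy, scipy, OpenCV 4.12 (cv2) and the standard library are available. Lean on these libraries where they do the work, as an engineer would, in place of code of your own. Each camera call takes 0.05 s, during which the arm holds its last target. There are 200 camera calls.

## Working session

There is one attempt and no reset: what is moved stays moved. The work goes in short steps, Python scripts to look and compute and a shell command to move; the robot and the scene stay as the last step left them, time stands still between calls to the robot, and variables do not carry over. Pictures are saved under pics/ and viewed, at most 10 in all, crops included, and the job is handed in when it is done.

```bash
ls; mkdir -p pics; python3 - <<'E'
from bench import r
import cv2,json
for n in("scene","top"):
    cv2.imwrite(f"pics/{n}0.png",r.snapshot(n)[:,:,::-1])
    print(n,r.camera_params(n))
print(r.camera_params("wrist"));s=r.sense();print(s,r.tcp_to_grasp)
E
```

```text
pics
scene {'fx': 468.34327998041965, 'fy': 468.34327998041965, 'cx': 322.35322269511033, 'cy': 245.66575375526844, 'R': array([[-0.43673783,  0.89943299, -0.01674404],
       [ 0.71595383,  0.33625577, -0.61183509],
       [-0.54467438, -0.27919949, -0.79080811]]), 't': array([ 167.76747315, -320.81537842, 1351.43037501])}
top {'fx': 524.2248638869428, 'fy': 524.2248638869428, 'cx': 316.9701469207841, 'cy': 240.84658601779685, 'R': array([[-0.00484183, -0.99998538,  0.0024064 ],
       [-0.98105371,  0.00428406, -0.19368859],
       [ 0.19367545, -0.00329862, -0.98106011]]), 't': array([  50.69209353,  525.14124937, 1282.56183782])}
{'fx': 348.8141817891377, 'fy': 348.8141817891377, 'cx': 319.063038205137, 'cy': 241.35117676176097, 'mount': array([[-1.54941679e-04, -9.60787233e-01, -2.77286620e-01,
         7.04954174e+01],
       [ 9.99998969e-01, -5.44765206e-04,  1.32881253e-03,
         2.69319562e-01],
       [-1.42776222e-03, -2.77286128e-01,  9.60786326e-01,
        -1.43311397e+02],
       [ 0.00000000e+00,  0.00000000e+00,  0.00000000e+00,
         1.00000000e+00]])}
{'time': 0.1, 'joint_pos': array([ 7.14254238e+01,  7.50951797e+00,  8.53250712e+01, -2.61968774e-04,
        8.72618095e+01, -4.89340973e+00]), 'qd': array([ 0.02221501, -0.11959018, -0.1010124 ,  0.00531804, -0.0050809 ,
       -0.03353075]), 'joint_efforts': array([ 2.10906779e-03, -5.70953500e+01, -5.01942337e+01, -6.73854402e-05,
        7.92670209e-03, -4.52125812e-05]), 'tool_pos': array([141.7320456 , 582.49600838, 230.34303229]), 'tcp_rot': array([-1.79903930e+02, -7.96233149e-03,  1.66318840e+02]), 'ft_force': array([-0.15398665, -0.31215963,  1.01127676]), 'wrist_torque': array([-0.01844727,  0.02899233,  0.01663668]), 'grip_force': 0.0, 'finger_gap': 85.35034984819632} 18.700000000000003
```

View pics/scene0.png

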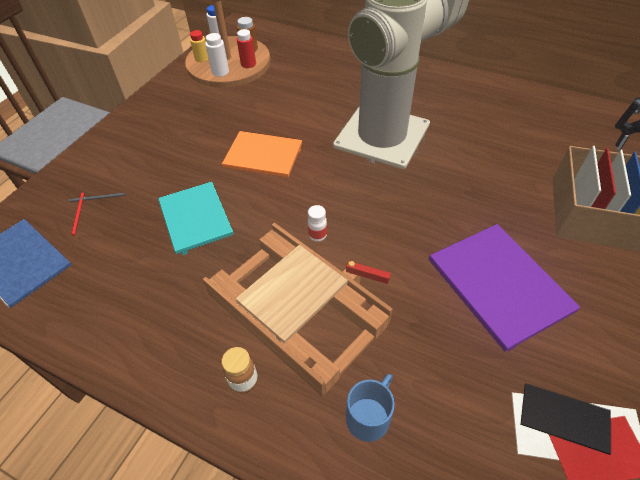

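View pics/top0.png

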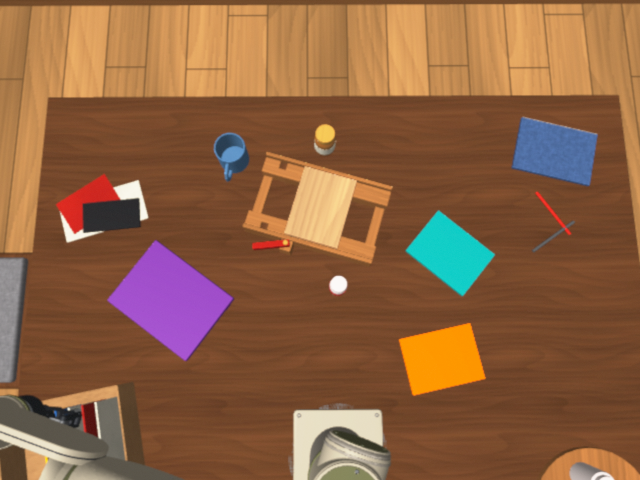

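The top view shows the rack centred near (318,207), with the pale wooden board on it near (321,207). The red catch has its pivot near (286,242) and its tip near (253,245). The dark notches are near (285,165) and (264,226), so rack +x points left in the image.

Possible board lookalikes are the teal slab (450,252), the orange (442,358), the purple (170,300), the blue (554,150) and the black (112,215). The wooden one on the rack is the one I want. For the catch, the lookalikes are the red pen (552,213) and the red sheet; the bar at (270,244) is correct. I'll check both in one crop.

```bash
python3 - <<'E'
import cv2
i=cv2.imread("pics/top0.png")[125:305,205:405]
cv2.imwrite("pics/crop.png",cv2.resize(i,None,fx=4*.8,fy=4*.8,interpolation=cv2.INTER_CUBIC))
E
```

```text
(no output)
```

View pics/crop.png

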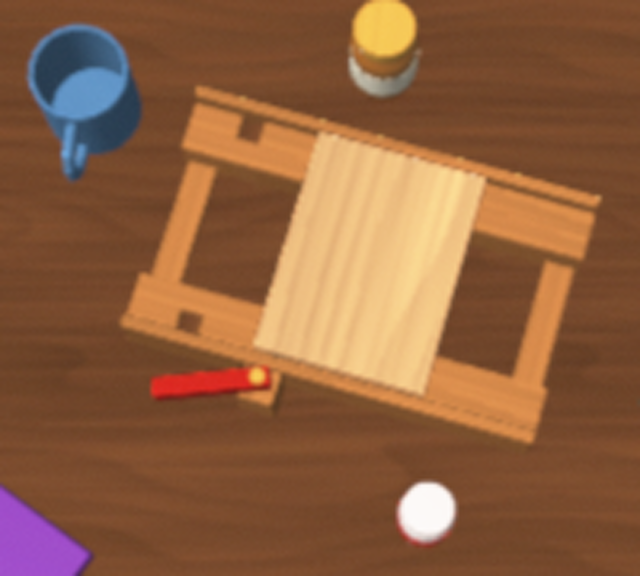

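The crop confirms the pale wooden board, with corners at crop (322,132), (486,178), (425,395) and (255,346). The red catch pivot is at (258,376) and its tip at (152,388). The rack lip corners are at (197,88), (600,198), (533,441) and (122,323).

```bash
cat >h.py <<'E'
import numpy as np
def back(uv,z,c):
    d=c["R"].T@np.array([(uv[0]-c["cx"])/c["fx"],(uv[1]-c["cy"])/c["fy"],1]); o=-c["R"].T@c["t"]
    return (o+d*(z-o[2])/d[2])[:2]
def fit(L,W):
    L,W=np.array(L,float),np.array(W); l,w=L.mean(0),W.mean(0); A=L-l;B=W-w
    a=np.arctan2((A[:,0]*B[:,1]-A[:,1]*B[:,0]).sum(),(A*B).sum())
    R=np.array([[np.cos(a),-np.sin(a)],[np.sin(a),np.cos(a)]]); t=w-R@l
    return np.degrees(a),R,t,W-(L@R.T+t)
E
python3 - <<'E'
from bench import r; from h import *
np.set_printoptions(precision=1,suppress=True)
c=r.camera_params("top")
px=lambda p:(np.array(p)+.5)/3.2-.5+[205,125]
P=lambda l,z:[back(px(p),z,c) for p in l]
a,R,t,e=fit([(170,-105),(-170,-105),(-170,105),(170,105)],P([(197,88),(600,198),(533,441),(122,323)],63)); print("rack",a,t,e.tolist())
b,Rb,tb,e=fit([(70,-92.5),(-70,-92.5),(-70,92.5),(70,92.5)],P([(322,132),(486,178),(425,395),(255,346)],71)); print("board",b,tb,e.tolist())
inr=lambda p:R.T@(p-t)
print("board in rack",inr(tb))
for n,p,z in(("pivot",(258,376),87),("tip",(152,388),87),("notchfar",(250,128),35),("bottle",(427,510),85),("jar",(385,28),95),("mug",(80,72),90)):
    w=back(px(p),z,c); print(n,w,inr(w))
print("board rear world",R@(inr(tb)+[-70,0])+t, "seat",R@[70,0]+t,"pivot nominal",R@[50,118]+t)
E
```

```text
rack 73.63356084995486 [613.7  45.7] [[-2.9391883710652564, 0.35921214264439527], [-1.7634673588312353, 1.0498205837501189], [2.2686255030788516, 0.7290792786068323], [2.434030226817299, -2.1381120050013465]]
board 73.52214324315543 [610.8  37.8] [[-0.7843752230792234, -1.1245257864898548], [-0.2759190195067731, 1.6949170569477303], [0.5316513519452428, 0.3167147774143828], [0.5286428906404126, -0.887106047872237]]
board in rack [-8.4  0.5]
pivot [515.4 126.8] [ 50.1 117.2]
tip [506.3 208.5] [126. 149.]
notchfar [734.9 137.9] [122.6 -90.3]
bottle [411.1  -2.6] [-103.4  180.8]
jar [797.4  26.6] [  33.4 -181.6]
mug [763.  270.6] [257.9 -79.9]
board rear world [591.1 -29.4] seat [633.4 112.8] pivot nominal [514.6 126.9]
```

```bash
python3 -m handwheel '[[0,0,0,2.7],[-0.015,-0.012,0,0],[-0.030,-0.025,0,0],[-0.030,-0.025,0,0],[-0.030,-0.025,0,0],[-0.030,-0.025,0,0],[-0.030,-0.025,0,0],[-0.030,-0.025,0,0],[-0.030,-0.025,0,0],[-0.030,-0.025,0,0]]' 0 40; python3 -m handwheel '[[-0.030,-0.025,0,0],[-0.030,-0.025,0,0],[-0.030,-0.025,0,0],[-0.030,-0.025,0,0],[-0.030,-0.025,0,0],[-0.030,-0.025,0,0],[-0.030,-0.025,0,0],[-0.030,-0.025,0,0],[-0.030,-0.025,0,0],[-0.030,-0.025,0,0]]'; python3 -m handwheel '[[-0.030,-0.025,0,0],[-0.015,-0.012,0,0],[0,0,0,0],[0,0,0,0]]'
```

```text
time: 1.1
tool_pos: [327.1, 306.2, 231.0]
tcp_rot: [-180.0, -0.0, 163.6]
ft_force: [1.0, 0.7, -0.2]
finger_gap: 0.0
grip_force: 0.0
time: 2.1
tool_pos: [544.5, -18.3, 230.8]
tcp_rot: [-180.0, -0.0, 163.6]
ft_force: [0.3, 0.8, 0.4]
finger_gap: 0.2
grip_force: 0.0
time: 2.5
tool_pos: [576.3, -64.9, 230.5]
tcp_rot: [180.0, -0.1, 163.6]
ft_force: [-0.7, 0.4, 0.9]
finger_gap: 0.1
grip_force: 0.0
```

```bash
python3 -m handwheel '[[-0.005,-0.012,0,0],[0,0,0.03,0],[0,0,0.04,0],[0,0,0.03,0],[0,0,0,0],[0,0,0,0]]'; python3 - <<'E'
from bench import r
import cv2
cv2.imwrite("pics/w1.png",r.snapshot("wrist")[:,:,::-1])
E
```

```text
time: 3.1
tool_pos: [577.8, -77.6, 131.8]
tcp_rot: [-180.0, -0.0, 163.7]
ft_force: [0.7, 0.7, 0.9]
finger_gap: 0.2
grip_force: 0.0
```

View pics/w1.png

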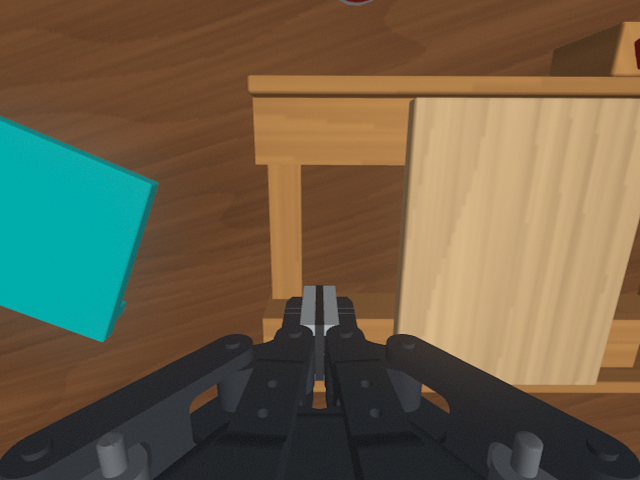

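The wrist view shows the closed fingertip at (320,300), behind the board's rear edge (column ~405) and between the rails. There is clear room to go down.

```bash
python3 -m handwheel '[[0,0,0.03,0],[0,0,0.03,0],[0,0,0.019,0],[0,0,0,0],[0,0.01,0,0],[0,0.01,0,0],[0,0.005,0,0],[0,0.005,0,0],[0,0.005,0,0],[0,0.005,0,0]]'; python3 -m handwheel '[[0,0.005,0,0],[0,0.005,0,0],[0,0.005,0,0],[0,0.005,0,0],[0,0.005,0,0],[0,0.005,0,0],[0,0.005,0,0],[0,0.005,0,0],[0,0.005,0,0],[0,0.005,0,0]]'
```

```text
time: 4.15
tool_pos: [589.7, -39.7, 52.7]
tcp_rot: [-179.9, 0.0, 163.6]
ft_force: [-1.6, -6.3, 3.5]
finger_gap: -0.0
grip_force: 2.9
time: 5.15
tool_pos: [603.8, 7.6, 52.7]
tcp_rot: [-179.9, 0.0, 163.6]
ft_force: [-2.1, -6.2, 4.0]
finger_gap: 0.0
grip_force: 2.8
```

```bash
python3 -m handwheel '[[0,0.003,0,0],[0,0.003,0,0],[0,0.003,0,0],[0,0.003,0,0],[0,0.002,0,0],[0,0.002,0,0]]';for i in 1; do :; done; python3 -m handwheel '[[0,0.002,0,0],[0,0.002,0,0],[0,0.001,0,0]]'
```

```text
time: 5.75
tool_pos: [608.3, 23.0, 52.7]
tcp_rot: [-179.9, 0.0, 163.6]
ft_force: [-1.3, -5.3, 2.8]
finger_gap: -0.1
grip_force: 2.9
time: 6.05
tool_pos: [610.0, 27.8, 52.6]
tcp_rot: [-179.9, 0.1, 163.6]
ft_force: [0.7, -5.8, 2.2]
finger_gap: -0.1
grip_force: 2.6
```

```bash
for i in 1; do python3 -m handwheel '[[0,0.002,0,0],[0,0.001,0,0]]'; python3 -m handwheel '[[0,0.001,0,0],[0,0.001,0,0]]';python3 -m handwheel '[[0,0.001,0,0],[0,0.001,0,0]]'; done
```

```text
time: 6.25
tool_pos: [610.2, 31.9, 52.1]
tcp_rot: [180.0, -0.0, 163.6]
ft_force: [0.7, -0.1, 0.2]
finger_gap: 0.1
grip_force: 0.0
time: 6.45
tool_pos: [610.6, 33.3, 52.0]
tcp_rot: [-180.0, -0.0, 163.6]
ft_force: [-0.8, -3.3, 0.1]
finger_gap: -0.1
grip_force: 1.7
time: 6.65
tool_pos: [611.3, 35.3, 52.1]
tcp_rot: [-180.0, -0.0, 163.6]
ft_force: [-0.3, -3.4, -0.1]
finger_gap: -0.3
grip_force: 1.2
```

```bash
python3 -m handwheel '[[0,0.001,0,0],[0,0.001,0,0]]'; python3 -m handwheel '[[0,0.001,0,0],[0,0.001,0,0]]'
```

```text
time: 6.85
tool_pos: [611.6, 37.0, 52.0]
tcp_rot: [-180.0, -0.0, 163.6]
ft_force: [-3.3, -5.9, 0.3]
finger_gap: -0.0
grip_force: 3.2
time: 7.05
tool_pos: [611.5, 37.7, 51.9]
tcp_rot: [-179.8, -0.1, 163.6]
ft_force: [-7.5, -12.3, 3.1]
finger_gap: 0.1
grip_force: 6.8
```

The force dropped to about 0 and is now climbing to 12 N with the tip stopped, so the board has seated. I'll back off, rise and check.

```bash
python3 -m handwheel '[[0,-0.01,0,0],[0,-0.02,0,0],[0,0,-0.03,0],[0,0,-0.04,0],[0,0,-0.04,0],[0,-0.04,0,0],[0,-0.04,0,0],[0,0,0,0],[0,0,0,0]]'; python3 - <<'E'
from bench import r
import cv2
i=r.snapshot("top")[:,:,::-1];cv2.imwrite("pics/top1.png",i)
cv2.imwrite("pics/crop1.png",cv2.resize(i[125:305,205:405],None,fx=3.2,fy=3.2,interpolation=cv2.INTER_CUBIC))
E
```

```text
time: 7.95
tool_pos: [581.7, -66.8, 162.6]
tcp_rot: [179.9, 0.0, 163.5]
ft_force: [0.5, 0.7, -0.5]
finger_gap: 0.3
grip_force: 0.0
```

View pics/crop1.png

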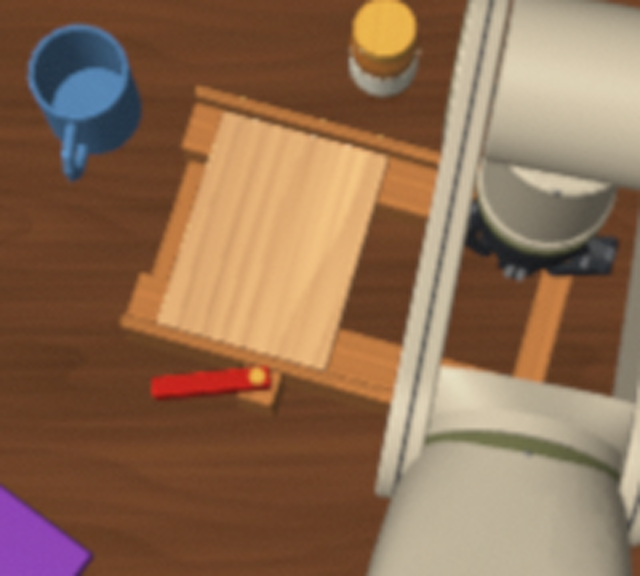

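The board now lies further along the rails, with corners at crop (223,113), (387,157), (326,370) and (157,322). The catch is unmoved. I'll check the board height and seat from these corners.

```bash
python3 - <<'E'
from bench import r; from h import *
np.set_printoptions(precision=1,suppress=True)
c=r.camera_params("top"); px=lambda p:(np.array(p)+.5)/3.2-.5+[205,125]
a=np.radians(73.63);R=np.array([[np.cos(a),-np.sin(a)],[np.sin(a),np.cos(a)]]);t=np.array([613.7,45.7])
for z in(61,71):
    W=[back(px(p),z,c) for p in [(223,113),(387,157),(326,370),(157,322)]]
    b,_,tb,e=fit([(70,-92.5),(-70,-92.5),(-70,92.5),(70,92.5)],W); print(z,b,R.T@(tb-t),np.abs(e).max(),np.linalg.norm(W[0]-W[3]),np.linalg.norm(W[1]-W[2]))
E
python3 -m handwheel '[[0.012,0.012,0,0],[0.023,0.025,0,0],[0.023,0.025,0,0],[0.023,0.025,0,0],[0.023,0.025,0,0],[0.023,0.025,0,0],[0.023,0.025,0,0],[0.023,0.025,0,0],[0.012,0.012,0,0],[0,0,0,0]]'
```

```text
61 73.97008685300587 [73.3  2.3] 1.8333254674374757 181.34911118154145 182.4835680037207
71 73.97008685300587 [72.1  4.8] 2.60769514092226 179.95289594343643 181.07861852979948
time: 9.0
tool_pos: [458.2, 180.1, 162.1]
tcp_rot: [180.0, -0.1, 163.9]
ft_force: [-0.2, 0.1, -0.3]
finger_gap: -0.1
grip_force: 0.0
```

```bash
python3 -m handwheel '[[0,0,0.03,0],[0,0,0.03,0],[0,0,0.031,0],[0,0,0,0],[-0.012,0.003,0,0],[-0.011,0.003,0,0],[-0.006,0.004,0,0],[-0.006,0.004,0,0],[-0.006,0.003,0,0],[0,0,0,0]]'; python3 - <<'E'
from bench import r
import cv2
i=r.snapshot("scene")[:,:,::-1];cv2.imwrite("pics/s1.png",cv2.resize(i[180:460,180:480],None,fx=2,fy=2))
E
```

```text
time: 10.0
tool_pos: [505.3, 181.7, 71.6]
tcp_rot: [180.0, 0.0, 163.6]
ft_force: [-0.3, -0.4, 0.3]
finger_gap: -0.4
grip_force: 0.0
```

View pics/s1.png

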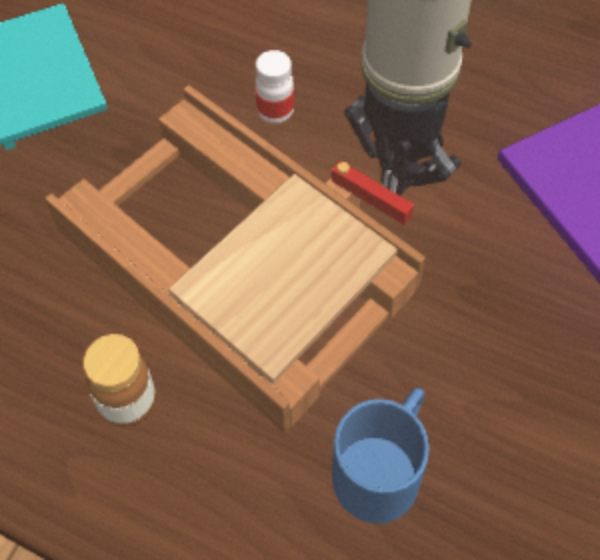

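The scene view shows the fingertip behind the red bar at crop (390,185), on its outer side. The board is flat in the rack and the bystanders are in place.

```bash
python3 -m handwheel '[[-0.005,0.005,0,0],[-0.006,0.002,0,0],[-0.007,0.002,0,0],[-0.006,0.001,0,0],[-0.007,-0.001,0,0],[-0.007,-0.001,0,0],[-0.007,-0.001,0,0]]'; python3 -m handwheel '[[-0.006,-0.003,0,0],[-0.005,-0.003,0,0],[-0.005,-0.003,0,0],[-0.005,-0.004,0,0],[-0.005,-0.005,0,0]]'
```

```text
time: 10.75
tool_pos: [550.0, 175.1, 71.2]
tcp_rot: [-180.0, -0.0, 163.6]
ft_force: [-1.2, 0.4, 0.5]
finger_gap: 0.0
grip_force: 0.4
time: 11.25
tool_pos: [569.7, 150.5, 71.3]
tcp_rot: [180.0, 0.0, 163.6]
ft_force: [0.5, 0.8, 0.1]
finger_gap: -0.2
grip_force: 0.3
```

```bash
python3 -m handwheel '[[-0.003,-0.004,0,0],[-0.002,-0.004,0,0],[-0.001,-0.003,0,0]]'; python3 -m handwheel '[[0,-0.002,0,0],[0,-0.002,0,0]]';python3 -m handwheel '[[0,-0.001,0,0],[0,-0.001,0,0]]'
```

```text
time: 11.55
tool_pos: [572.1, 138.1, 71.3]
tcp_rot: [-180.0, 0.0, 163.6]
ft_force: [-0.7, 0.9, -0.5]
finger_gap: -0.4
grip_force: 0.3
time: 11.75
tool_pos: [571.0, 134.7, 71.4]
tcp_rot: [180.0, 0.0, 163.6]
ft_force: [0.5, 0.0, -0.1]
finger_gap: 0.0
grip_force: 0.3
time: 11.95
tool_pos: [570.5, 133.3, 71.5]
tcp_rot: [179.9, 0.0, 163.6]
ft_force: [1.4, 5.4, -1.0]
finger_gap: 0.1
grip_force: 2.7
```

```bash
python3 -m handwheel '[[0,-0.001,0,0],[0,-0.001,0,0],[0,0,0,0]]'; python3 -m handwheel '[[0,0.008,0,0],[0,0.015,0,0],[0,0,-0.03,0],[0,0,-0.04,0],[0,0,-0.05,0],[0.03,0.03,0,0],[0.04,0.04,0,0],[0.04,0.04,0,0],[0,0,0,0],[0,0,0,0]]'; python3 - <<'E'
from bench import r
import cv2
i=r.snapshot("top")[:,:,::-1]
cv2.imwrite("pics/crop2.png",cv2.resize(i[125:305,205:405],None,fx=3.2,fy=3.2,interpolation=cv2.INTER_CUBIC))
E
```

```text
time: 12.25
tool_pos: [570.4, 133.0, 71.6]
tcp_rot: [179.8, 0.1, 163.7]
ft_force: [5.0, 9.7, -2.3]
finger_gap: -0.1
grip_force: 5.4
time: 13.25
tool_pos: [507.4, 279.6, 191.3]
tcp_rot: [-180.0, 0.0, 163.8]
ft_force: [-0.2, -0.2, 0.1]
finger_gap: 0.6
grip_force: 0.0
```

View pics/crop2.png

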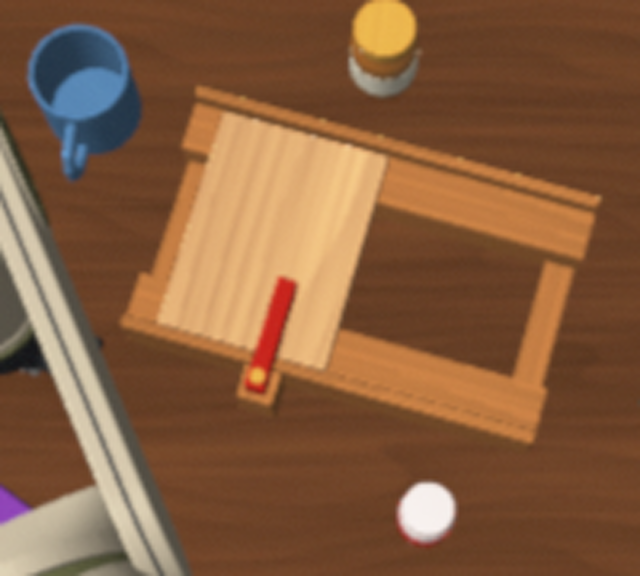

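The catch runs from (258,376) to (288,280), square across the board. The board is seated, the bystanders are unmoved and the robot is clear.

```bash
python3 -c "
from bench import r
print(r.hand_in())"
```

```text
the job is handed in; nothing more can be done
None
```

The job is handed in, verdict not shown: the board dropped into its notches, the catch is turned to its stop over it, the bottle, jar and mug look unmoved in the last picture, and the arm is clear.

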